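Empty the screw-top grinding jar

ROBOT

A 6-joint arm with a two-finger parallel gripper is mounted at the origin on the work surface. World frame = base frame: x ahead of the robot, y to its left, z up, the work surface at z = 0. Lengths are in mm, angles in degrees, forces in N, time in s.
With the tool pointing down it reaches from about 275 to 825 mm from the base axis. Payload 5.2 kg.
Tool frame: the origin (TCP) lies at the very end of the fingers, on their centre line; the grasp point (between the pads) lies 19 mm behind it; z points along the fingers, y is the line along which they close (so a half turn about z gives the same grasp; the last joint's range is limited). The gripper opens to 93 mm and grips with 3 to 60 N. Pads are 15 mm wide; open, the fingers measure 128 mm over their backs; the gripper's body (75 mm by 188 mm) begins 65 mm behind the grasp point.
Start: joints at [56.047, 14.817, 87.949, -0, 77.235, -11.62], TCP at [208.981, 508.755, 181.053] pointing down, gripper open.
Joint ranges: [-179.93, 179.93], [-52.35, 119.4], [10.71, 147.94], [-69.91, 249.91], [12.55, 155.21], [-178.61, 178.61]. Speed limits (degrees/s): [147.25, 147.25, 180, 180, 180, 180].

INTERFACE

Orientations are given as a 3x3 rotation matrix whose columns are the frame's x, y, z axes.
In Python, from plant import robot gives the robot as it stands.
- The arm moves only by the tool jog_arm, never from a script. Its argument "commands" is a list that holds one entry, the list of rows, each a list of 5 numbers: the opening, from -1 (shut) to 1 (fully open), then the shift along the tool's x, y, z in mm, then the turn about the tool's z in degrees. A call has 1 to 20 rows; each row is the pose to reach, as a shift and turn from the pose commanded when the call began, along the tool's axes at that moment; what a row does not reach only later rows make up. A row lasts 1/10 s, in which the tool goes at most 50 mm and 8.59 degrees, less where a joint would pass 70% of its speed; a pose out of reach is approached as far as the arm can. A call with a gripper value outside its range is refused whole. The fingers move at their own pace and stop on an object; "squeeze" is the grip in N (left out, the last holds). Time passes only in rows, so rows that repeat a pose let the fingers close. It gives the time, the measured TCP pose, the force, the opening and the grip force at its end, in the units of the state.
- robot.get_state(): the state, without advancing time (a new reading comes with each control period).
- robot.get_image(name): name is "scene" or "side" or "wrist"; returns a dict with "color" (384x512x3 uint8, red, green, blue), "fovy" (degrees; the focal length in pixels is half the picture's height over the tangent of half this angle, whatever the lens; pixels are square), "cx", "cy" (the principal point, pixels), "R" (3x3) and "t" (3): a world point X has camera coordinates R X + t. Camera axes: x right, y down, z forward; pixel columns grow to the right and rows downward; lengths in mm; the calibration is good to about 2 mm. A picture is of the moment at which its call begins. There is no depth.
- robot.sign_off(): hands the job in; it is judged then, once.
The state is a dict: "clock": time; "qpos": joint angles; "qvel": joint speeds; "effort": joint torques, N m; "eef_pos": TCP position; "tcp_rot": TCP orientation; "ft_force": force on the tool from outside, world axes, zero at the start; "moment": the same for the moment, N m; "grip_width": opening from 0.0 (shut) to 1.0 (fully open); "grip_force": force on a finger pad.
Only numpy, scipy, OpenCV 4.12 (cv2) and the standard library are available. Lean on these libraries where they do the work, as an engineer would, in place of code of your own. Each camera call takes 0.05 s, during which the arm holds its last target. There are 200 camera calls.

TASK

Unscrew the cap of the steel canister in the tilting stand and set it aside, then swing the crank to tip all four steel balls out into the white tray. Bring the canister back upright and screw its cap fully down again, leaving the rack, bottle and beaker where they are.

Things in the scene. Friction and masses are not known exactly. Their poses are not given: they have to be found in the camera images.
- stand: Fixed aluminium pouring stand: base plate and two uprights (112 mm tall) at 46 mm either side (its +y and -y) of the canister. Origin on the bench straight below the centre of the canister; x points in the direction in which the canister tips (towards the tray), y along the tilt axis, z up. The bench out to 0.25 m on its +y side is clear.
- pivot (a point): Centre of the tilt axis, 100 mm above the bench, on the axis of the canister, midway between the uprights; axes as the stand's.
- canister (a joint): Tilt of the canister about the stand's y axis, rad: 0 upright (end stop), growing as its mouth goes towards the tray, 2.1 at the other stop. It stays where it is left (friction about 0.35 N m, some 5 N at the crank grip). The balls roll out by gravity beyond about 1.75; a tilt of 2.0 held for a second empties it.
- canister_mouth (a point): Centre of the canister's rim, 50 mm from the tilt axis (150 mm above the bench when upright); z points out of the mouth. Steel canister 59 mm in diameter, 95 mm long, bore 37 mm; neck 45 mm in diameter (54 mm over the thread), 27 mm long. Coarse right-handed thread with three starts, 24 mm rise per turn, ends 3 mm below the rim; a firm stop when tight.
- crank_grip (a point): Middle of the crank's black grip bar, 12 mm thick, 70 mm long, parallel to the tilt axis, on the stand's -y side, 98 mm from the middle of the canister and 75 mm from the tilt axis. With the canister upright the crank points back to the stand's -x, 10 degrees above level (bar 13 mm above the tilt axis); it swings up and over towards +x. Free space around the bar.
- cap: Loose grey plastic screw cap with dark vertical ribs, 62 mm in outer diameter, 34 mm tall, 64 to 104 g, open below (26 mm deep), three small lugs inside. Origin at the centre of its open underside, z up through its closed top. Fully down, the origin is 26 mm below the rim (124 mm above the bench). It starts screwed down, tight or up to 0.25 rad loose.
- cap_grip (a point): On the cap's axis, 21 mm above its underside: a good height to grip its side, on the canister or on the bench. From tight, 120 degrees anticlockwise (from above) raise it 8 mm; then it lifts off (slowly, or it binds). Set back level at any angle it rests on the thread and catches within 120 degrees clockwise, at once at the angle it came off; it sinks 3.8 mm per rad.
- ball0: One of the four identical plain steel grinding balls, 14 mm in diameter, 11 g, polished; origin at its centre; starts inside the canister.
- ball1: One of the four identical plain steel grinding balls, 14 mm in diameter, 11 g, polished; origin at its centre; starts inside the canister.
- ball2: One of the four identical plain steel grinding balls, 14 mm in diameter, 11 g, polished; origin at its centre; starts inside the canister.
- ball3: One of the four identical plain steel grinding balls, 14 mm in diameter, 11 g, polished; origin at its centre; starts inside the canister.
- tray_in (a point): Centre of the inner floor (4 mm above the bench) of the loose white plastic catch tray, 170 x 160 mm outside along its x and y, walls 4 mm thick and 40 mm tall, dark rubber mat inside; it stands under the canister's mouth on the stand's +x side.
- tube_rack: Clear plastic rack, 90 x 180 mm, 100 mm tall overall, with 18 glass test tubes; a bystander, leave it alone. Origin at the centre of its underside.
- reagent_bottle: Closed white plastic bottle, 70 mm in diameter, 170 mm tall; a bystander, leave it alone. Origin at the centre of its underside.
- beaker: Empty glass beaker, 80 mm in diameter, 90 mm tall; a bystander, leave it alone. Origin at the centre of its underside.
Things that resemble listed ones, but are neither listed nor needed, are in the scene too. What is meant by the cap is not green, and is the larger of those in its own colour.

How it is judged (in metres and radians):
On the way, in this order (a step that is already met when the one before it is completed fails the run):
1. the cap is off the canister and aside (horizontal distance between cap and stand above 0.07 m and value of joint canister below 0.3 rad), for 0.1 s.
2. all four balls lie in the tray (x of ball0 in the frame of tray_in between -0.083 and 0.083 m and y of ball0 in the frame of tray_in between -0.078 and 0.078 m and z of each of ball0, ball1, ball2, ball3 in the frame of tray_in below 0.03 m and x of ball1 in the frame of tray_in between -0.083 and 0.083 m and y of ball1 in the frame of tray_in between -0.078 and 0.078 m and x of ball2 in the frame of tray_in between -0.083 and 0.083 m and y of ball2 in the frame of tray_in between -0.078 and 0.078 m and x of ball3 in the frame of tray_in between -0.083 and 0.083 m and y of ball3 in the frame of tray_in between -0.078 and 0.078 m), for 0.2 s.
At the end, for the whole second after the job is handed in: All four balls lie at rest in the tray (below its rim), the canister is upright (tilt under 0.06 rad), and the cap is screwed down on it: level, centred within 4 mm and no more than 1.2 mm above its fully-down place (origin at least 24.8 mm below the rim) (all of step 2 and horizontal distance between cap and canister_mouth below 0.004 m and z of cap in the frame of canister_mouth below -0.0248 m and angle between cap's own z axis and vertical below 0.08 rad and value of joint canister below 0.06 rad and linear speed of cap below 0.02 m/s and linear speed of each of ball0, ball1, ball2, ball3 below 0.05 m/s); the robot touches nothing.
It fails at once if the tube rack is moved by more than 30 mm or tipped (distance of tube_rack from where it was at the start of the episode above 0.03 m or angle between tube_rack's own z axis and vertical above 0.3 rad).
It fails at once if the reagent bottle is moved by more than 30 mm or tipped (distance of reagent_bottle from where it was at the start of the episode above 0.03 m or angle between reagent_bottle's own z axis and vertical above 0.3 rad).
It fails at once if the beaker is moved by more than 30 mm or tipped (distance of beaker from where it was at the start of the episode above 0.03 m or angle between beaker's own z axis and vertical above 0.3 rad).
It fails at once if the tray is shoved away by more than 30 mm (distance of tray_in from where it was at the start of the episode above 0.03 m).
It also fails if it takes over 72 s, if anything falls off the work surface, if the arm or the gripper's body presses on something with over 40 N, if the wrist force passes 120 N, or if a joint passes its speed limit or range.

## Working session

There is one attempt and no reset: what is moved stays moved. The work goes in short steps, Python scripts to look and compute and a tool call to move; the robot and the scene stay as the last step left them, time stands still between calls to the robot, and variables do not carry over. Pictures are saved under pics/ and viewed, at most 10 in all, crops included, and the job is handed in when it is done.

Besides the shell and the picture viewer there is one more tool, called after "Emit:" in YAML: its name, and indented under it one key for each argument. jog_arm: Moves the arm, as the interface text tells. Its arguments: {"type":"object","properties":{"commands":{"type":"array"},"squeeze":{"type":"number"}},"required":["commands"]}

```bash
mkdir -p pics; cat > h.py <<'E'
import numpy as np,cv2,json
from plant import robot
def snap(n,f):
    d=robot.get_image(n); cv2.imwrite(f'pics/{f}.png',cv2.cvtColor(np.array(d['color'],np.uint8),cv2.COLOR_RGB2BGR))
    json.dump({k:np.array(d[k]).tolist() for k in('fovy','cx','cy','R','t')},open(f'pics/{f}.json','w')); return d
def cam(f):
    d=json.load(open(f'pics/{f}.json')); return float(d['fovy']),d['cx'],d['cy'],np.array(d['R']),np.array(d['t']).ravel()
def ray(f,u,v):
    fo,cx,cy,R,t=cam(f); F=192/np.tan(np.radians(fo)/2)
    return -R.T@t, R.T@np.array([(u-cx)/F,(v-cy)/F,1])
def onz(f,u,v,z):
    c,d=ray(f,u,v); return c+d*(z-c[2])/d[2]
def proj(f,X):
    fo,cx,cy,R,t=cam(f); F=192/np.tan(np.radians(fo)/2); p=R@np.array(X,float)+t
    return F*p[0]/p[2]+cx,F*p[1]/p[2]+cy
def tri(obs):
    A=np.zeros((3,3));b=np.zeros(3)
    for f,u,v in obs:
        c,d=ray(f,u,v);d/=np.linalg.norm(d);P=np.eye(3)-np.outer(d,d);A+=P;b+=P@c
    return np.linalg.solve(A,b)
E
python3 - <<'E'
from h import *
for n in('scene','side','wrist'): snap(n,n+'0')
a=[cv2.imread(f'pics/{n}0.png') for n in('scene','side')]
for n,i in zip(('scene','side'),a): cv2.imwrite(f'pics/{n}0b.png',cv2.resize(i,(800,600),interpolation=cv2.INTER_CUBIC))
for n in('scene','side','wrist'):
    c=cam(n+'0'); print(n,c[0],c[1],c[2],(-c[3].T@c[4]).round(),c[3].round(2).tolist())
s=robot.get_state(); print(s['clock'],s['eef_pos'],np.round(s['tcp_rot'],3).tolist(),s['grip_width'])
E
```

```text
scene 42.42842841439743 240.06416546413863 194.9085087152483 [ 963. -672. 1532.] [[0.84, 0.55, 0.0], [0.48, -0.73, -0.49], [-0.26, 0.41, -0.87]]
side 51.673721248740364 256.16984895019965 190.7875276989038 [ 351. -890.  628.] [[0.98, -0.22, -0.02], [-0.12, -0.47, -0.88], [0.18, 0.86, -0.48]]
wrist 68.33583310592886 251.86001462912736 192.46031893053413 [143. 536. 384.] [[0.38, 0.93, -0.0], [0.89, -0.37, 0.25], [0.23, -0.1, -0.97]]
0.15 [208.73891839 508.39140746 180.43219533] [[-0.925, 0.38, -0.001], [0.38, 0.925, -0.001], [0.0, -0.001, -1.0]] 1.0041550019280203
```

View pics/scene0b.png

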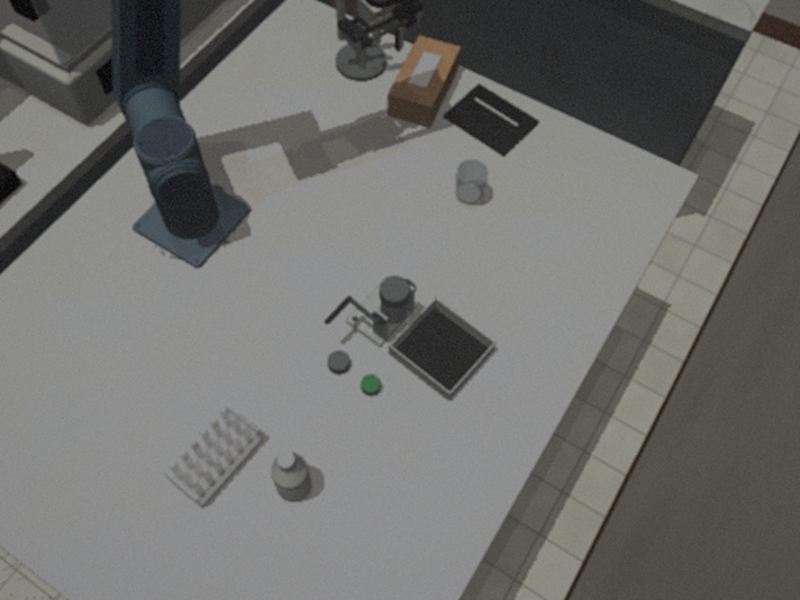

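View pics/side0b.png

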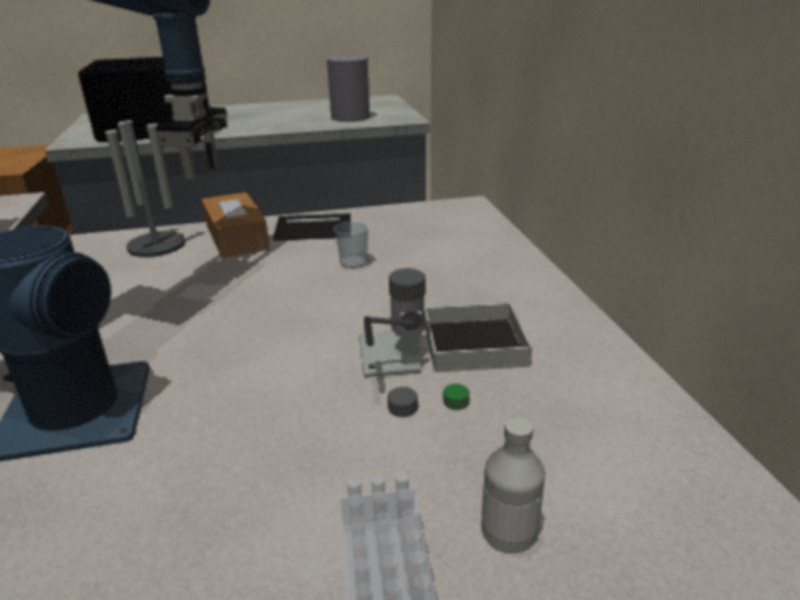

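The canister with the cap is at about (395,287) in the 800-px scene view and (407,280) in the side view. Look-alikes are the loose grey cap at (339,361), which is smaller, and the green cap at (371,384). The right one is the grey ribbed cap on the canister. I'll check it in one close crop.

```bash
python3 - <<'E'
import cv2,numpy as np
a=cv2.imread('pics/scene0.png')[165:265,195:328]; b=cv2.imread('pics/side0.png')[160:280,215:350]
f=lambda i:cv2.convertScaleAbs(cv2.resize(i,(400,int(400*i.shape[0]/i.shape[1])),interpolation=cv2.INTER_CUBIC),alpha=1.5)
a,b=f(a),f(b); h=max(a.shape[0],b.shape[0]); o=np.zeros((h,800,3),np.uint8); o[:a.shape[0],:400]=a;o[:b.shape[0],400:]=b
cv2.imwrite('pics/crop1.png',o)
E
```

```text
(no output)
```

View pics/crop1.png

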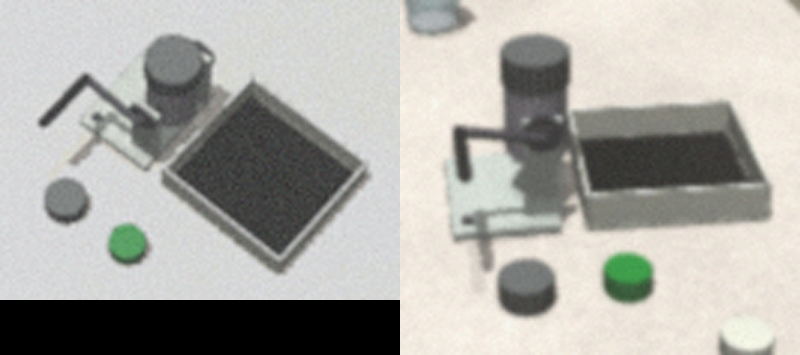

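```bash
python3 - <<'E'
from h import *
L=lambda u,v:('scene0',195+u/3.008-.3,165+v/3.008-.3)
S=lambda u,v:('side0',215+(u-400)/2.963-.3,160+v/2.963-.3)
print('captop',onz(*L(172,55),158),onz(*S(536,48),158),tri([L(172,55),S(536,48)]))
print('bar',onz(*L(65,100),113),onz(*S(462,153),113),tri([L(65,100),S(462,153)]))
print('barend/elbow',onz(*L(42,123),113),onz(*L(88,78),113))
for p in[(254,82),(368,175),(280,262),(164,172)]:print('tray',onz(*L(*p),40))
for n,p in dict(greycap=(67,193),green=(127,238)).items(): print(n,onz(*L(*p),25))
B=lambda u,v:('scene0',u*.64,v*.64)
print('rack',onz(*B(215,455),90)); print('bottle',onz(*B(287,460),170)); print('beaker',onz(*B(472,170),90))
E
```

```text
captop [555.55238891  28.38666904 158.        ] [560.6077178   25.99040867 158.        ] [558.36931957  25.94073021 159.66744193]
bar [475.27118603 -60.33164313 113.        ] [475.9841495  -61.40274402 113.        ] [475.68390098 -60.5472132  112.81529852]
barend/elbow [470.52766558 -97.24548765 113.        ] [480.80341179 -23.82204854 113.        ]
tray [618.951882   109.78919548  40.        ]
tray [786.3062599   77.19269029  40.        ]
tray [757.11528782 -66.35035796  40.        ]
tray [594.2348646  -43.96938358  40.        ]
greycap [ 513.91197314 -118.87472423   25.        ]
green [ 599.90549556 -127.77979771   25.        ]
rack [ 450.32756033 -444.04980141   90.        ]
bottle [ 593.93825054 -392.63302883  170.        ]
beaker [519.94117779 433.12401164  90.        ]
```

Emit:
jog_arm:
  commands:
    - [[1, -505, -313, -50, 130], [1, -505, -313, -50, 130], [1, -505, -313, -50, 130], [1, -505, -313, -50, 130], [1, -505, -313, -50, 130], [1, -505, -313, -50, 130], [1, -505, -313, -50, 130], [1, -505, -313, -50, 130], [1, -505, -313, -50, 130], [1, -505, -313, -50, 130], [1, -505, -313, -50, 130], [1, -505, -313, -50, 130], [1, -505, -313, -50, 130], [1, -505, -313, -50, 130], [1, -505, -313, -50, 130], [1, -505, -313, -50, 130], [1, -505, -313, -50, 130]]

```text
clock: 1.85
eef_pos: [557.0, 27.4, 230.8]
tcp_rot: [[0.884, 0.467, -0.001], [0.467, -0.884, 0.0], [-0.0, -0.0, -1.0]]
ft_force: [0.8, -0.7, 0.1]
grip_width: 1.003
grip_force: 0.0
```

```bash
python3 - <<'E'
from h import *
s=robot.get_state(); print(s['clock'],s['eef_pos'],np.round(s['tcp_rot'],3).tolist(),np.round(s['qpos'],1))
snap('wrist','w1'); i=cv2.imread('pics/w1.png'); cv2.imwrite('pics/w1b.png',cv2.convertScaleAbs(cv2.resize(i,(800,600),interpolation=cv2.INTER_CUBIC),alpha=1.5))
print(proj('w1',s['eef_pos']))
E
```

```text
1.85 [556.96156689  27.38536174 230.79974699] [[0.884, 0.467, -0.001], [0.467, -0.884, 0.0], [-0.0, -0.0, -1.0]] [-8.6 14.  82.  -0.  84.  53.5]
(np.float64(252.6057330729736), np.float64(213.70373958115292))
```

View pics/w1b.png

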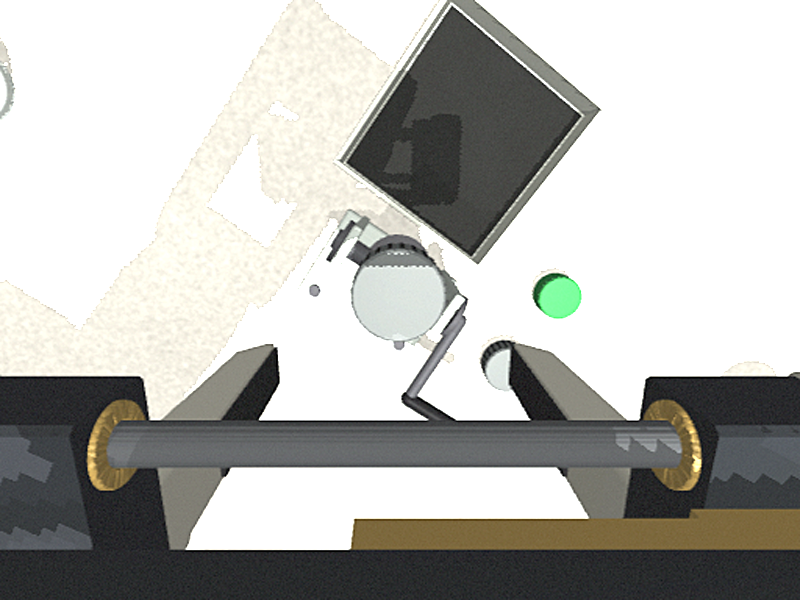

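The wrist view shows the cap top as a disc centred at (399,294) of 800x600. The crank elbow is at (408,399), the grip bar runs behind the gripper, the tray is top right, and the loose cap and green cap are to the right.

```bash
python3 - <<'E'
from h import *
W=lambda u,v:('w1',u/1.5625-.2,v/1.5625-.2)
print('cap',onz(*W(399,294),158))
R=np.array([[0.884,0.467,0],[0.467,-0.884,0],[0,0,-1]])
print('delta tool',R.T@(onz(*W(399,294),158)-[557,27.4,158]))
q=[onz(*W(*p),40) for p in[(596,110),(475,262),(338,160),(450,-2)]]
for a in q: print(a)
for a,b in((0,1),(2,1),(2,3)): d=q[b]-q[a]; print(np.linalg.norm(d),np.degrees(np.arctan2(d[1],d[0])))
print('elbow',onz(*W(408,399),113))
E
```

```text
cap [560.07266094  25.9395478  158.        ]
delta tool [2.03420109 2.7259724  0.        ]
[749.63730062 -59.38021275  40.        ]
[593.11583734 -35.59075908  40.        ]
[614.25112632 112.15679591  40.        ]
[763.66564689  87.78849931  40.        ]
158.3190025668714 171.3578445741205
149.25160115136455 -98.14093143583271
151.38861527642118 -9.262923492856297
elbow [477.50198466 -26.75205021 113.        ]
```

Emit:
jog_arm:
  commands:
    - [[1, 1.5, 2.5, 45, 0], [1, 1.5, 2.5, 85, 0], [1, 1.5, 2.5, 104, 0], [1, 1.5, 2.5, 104, 0], [-1, 1.5, 2.5, 104, 0], [-1, 1.5, 2.5, 104, 0], [-1, 1.5, 2.5, 104, 0], [-1, 1.5, 2.5, 104, 0], [-1, 1.5, 2.5, 104, 0], [-1, 1.5, 2.5, 104, 0], [-1, 1.5, 2.5, 104, 0]]
  squeeze: 40

```text
clock: 3.0
eef_pos: [559.7, 25.8, 127.2]
tcp_rot: [[0.886, 0.464, 0.0], [0.464, -0.886, -0.0], [0.0, 0.0, -1.0]]
ft_force: [-0.7, 0.6, 0.1]
grip_width: 0.448
grip_force: 0.0
```

Emit:
jog_arm:
  commands:
    - [[-1, 0, 0, 0, 0], [-1, 0, 0, 0, 0]]

```text
clock: 3.2
eef_pos: [559.6, 25.8, 127.0]
tcp_rot: [[0.886, 0.464, -0.0], [0.464, -0.886, 0.0], [-0.0, -0.0, -1.0]]
ft_force: [0.9, -0.5, 0.4]
grip_width: 0.277
grip_force: 0.0
```

```bash
python3 - <<'E'
from h import *
s=robot.get_state(); print(s['clock'],s['grip_width'],s['grip_force'],s['ft_force'],s['moment'])
snap('side','s2');i=cv2.imread('pics/s2.png')[90:280,170:370];cv2.imwrite('pics/s2b.png',cv2.convertScaleAbs(cv2.resize(i,(630,600),interpolation=cv2.INTER_CUBIC),alpha=1.5))
E
```

```text
3.2 0.2766746426925585 0.0 [ 0.93327595 -0.46995617  0.38121705] [-0.03849141  0.07898948 -0.00740696]
```

View pics/s2b.png

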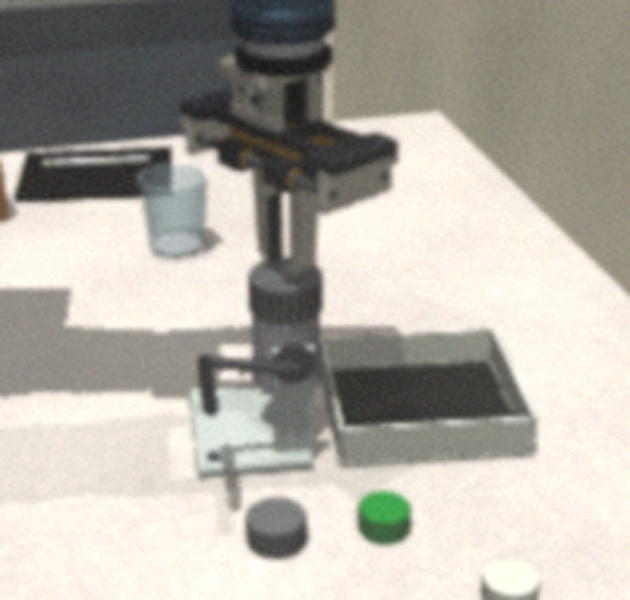

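```bash
python3 - <<'E'
from h import *
f=lambda X:[round((a-o)*3.15) for a,o in zip(proj('s2',X),(170,90))]
for X in[(559.6,25.8,127),(559.6,25.8,158),(559.6,25.8,0),(553,60,127),(553,60,150),(553,60,170),(547,76,127),(565,0,158),(550,75,192),(559.6,25.8,192)]:print(X,f(X))
E
```

```text
(559.6, 25.8, 127) [285, 303]
(559.6, 25.8, 158) [284, 271]
(559.6, 25.8, 0) [286, 428]
(553, 60, 127) [268, 286]
(553, 60, 150) [268, 263]
(553, 60, 170) [268, 242]
(547, 76, 127) [258, 279]
(565, 0, 158) [298, 284]
(550, 75, 192) [260, 212]
(559.6, 25.8, 192) [284, 234]
```

The picture shows the fingertips ending at about (262–318, 268), at or above the cap's top face. The reported TCP projects to (285,303), so the fingers look higher than reported. I'll quantify that before moving.

```bash
python3 - <<'E'
from h import *
y=np.array([.467,-.884,0]);x=np.array([.884,.467,0])
for z in(230,250,270,290):
    P=np.array([557,27.4,z]); print(z,[[round(a*1.5625) for a in proj('w1',P+k*46.5*y+j*7.5*x)] for k in(-1,1) for j in (-1,1)])
snap('scene','c2');snap('wrist','w2')
f=lambda X:[round((a-o)*4) for a,o in zip(proj('c2',X),(200,120))]
for z in(127,158,190): print(z,f((559.6,25.8,z)))
a=cv2.resize(cv2.imread('pics/c2.png')[120:220,200:300],(400,400),interpolation=cv2.INTER_CUBIC)
b=cv2.resize(cv2.imread('pics/w2.png')[84:384,106:406],(400,400),interpolation=cv2.INTER_CUBIC)
cv2.imwrite('pics/m2.png',np.hstack([cv2.convertScaleAbs(a,alpha=1.5),b]))
print([[round((p-o)*4/3) for p,o in zip(proj('w2',(559.6,25.8,z)),(106,84))] for z in(127,158)])
E
```

```text
230 [[300, 348], [299, 319], [489, 348], [491, 319]]
250 [[291, 364], [289, 332], [498, 364], [501, 332]]
270 [[280, 383], [278, 348], [510, 383], [512, 348]]
290 [[266, 407], [263, 369], [524, 407], [527, 369]]
127 [209, 276]
158 [210, 257]
190 [211, 236]
[[195, 173], [196, 194]]
```

View pics/m2.png

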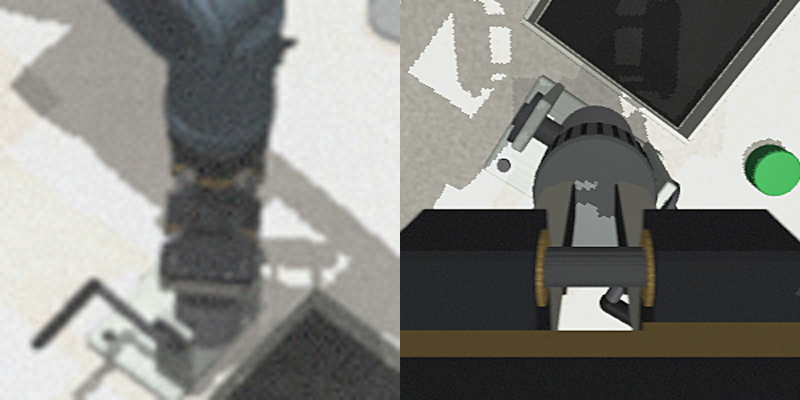

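The wrist view shows both fingers standing on top of the cap. The fingertip pixels in the earlier picture match a tip 40 mm above the reported TCP, with no sideways error. So true tip z is reported z + 40, and I'll reopen, go 40 mm lower and grip.

Emit:
jog_arm:
  commands:
    - [[1, 0, 0, 0, 0], [1, 0, 0, 0, 0], [1, 0, 0, 0, 0], [1, 0, 0, 0, 0], [1, 0, 0, 0, 0], [1, 0, 0, 0, 0], [1, 0, 0, 0, 0], [1, 0, 0, 0, 0], [1, 0, 0, 0, 0], [1, 0, 0, 15, 0], [1, 0, 0, 30, 0], [1, 0, 0, 41, 0], [-1, 0, 0, 41, 0], [-1, 0, 0, 41, 0], [-1, 0, 0, 41, 0], [-1, 0, 0, 41, 0], [-1, 0, 0, 41, 0], [-1, 0, 0, 41, 0], [-1, 0, 0, 41, 0]]

```text
clock: 5.25
eef_pos: [560.2, 25.7, 86.7]
tcp_rot: [[0.886, 0.464, 0.001], [0.464, -0.886, -0.0], [0.001, 0.001, -1.0]]
ft_force: [0.9, -0.1, 4.1]
grip_width: 0.666
grip_force: 40.0
```

Emit:
jog_arm:
  commands:
    - [[-1, 0, 0, -0.5, -7], [-1, 0, 0, -1, -14], [-1, 0, 0, -1.5, -21], [-1, 0, 0, -2, -28], [-1, 0, 0, -2.4, -35], [-1, 0, 0, -2.9, -42], [-1, 0, 0, -3.4, -49], [-1, 0, 0, -3.8, -56], [-1, 0, 0, -4.3, -63], [-1, 0, 0, -4.8, -70], [-1, 0, 0, -5.2, -77], [-1, 0, 0, -5.7, -84], [-1, 0, 0, -6.2, -91], [-1, 0, 0, -6.6, -98], [-1, 0, 0, -7.1, -105], [-1, 0, 0, -7.6, -112], [-1, 0, 0, -8, -119], [-1, 0, 0, -8.2, -124], [-1, 0, 0, -8.2, -126], [-1, 0, 0, -8.2, -126]]

```text
clock: 7.25
eef_pos: [558.1, 25.9, 93.8]
tcp_rot: [[-0.896, 0.443, -0.003], [0.443, 0.896, 0.0], [0.003, -0.001, -1.0]]
ft_force: [-3.7, 0.7, 2.1]
grip_width: 0.667
grip_force: 40.0
```

```bash
python3 - <<'E'
from h import *
s=robot.get_state(); print(s['clock'],s['grip_width'],s['grip_force'],s['ft_force'],s['moment'],s['qpos'])
E
```

```text
7.25 0.6672118139711446 39.99988085590303 [-3.6598248   0.66405029  2.07764368] [-0.07976912  0.71861004 -0.05169142] [-8.76580886e+00  1.99925154e+01  9.36099848e+01 -1.94622226e-02
  6.65707190e+01 -7.24402733e+01]
```

Emit:
jog_arm:
  commands:
    - [[-1, 0, 0, -1, 0], [-1, 0, 0, -2, 0], [-1, 0, 0, -3, 0], [-1, 0, 0, -4, 0], [-1, 0, 0, -5, 0], [-1, 0, 0, -6.5, 0], [-1, 0, 0, -8, 0], [-1, 0, 0, -10, 0], [-1, 0, 0, -12, 0], [-1, 0, 0, -14, 0]]

```text
clock: 8.25
eef_pos: [559.4, 25.9, 108.2]
tcp_rot: [[-0.896, 0.444, -0.0], [0.444, 0.896, 0.0], [0.0, -0.0, -1.0]]
ft_force: [-3.5, -1.1, -1.5]
grip_width: 0.665
grip_force: 40.0
```

Emit:
jog_arm:
  commands:
    - [[-1, 0, 0, -30, 0], [-1, 25, 37, -35, 0], [-1, 52, 75, -35, 0], [-1, 77, 112, -30, 0], [-1, 77, 112, 10, 0], [-1, 77, 112, 50, 0], [-1, 77, 112, 90, 0], [-1, 77, 112, 120, 0], [-1, 77, 112, 137, 0], [-1, 77, 112, 142, 0], [-1, 77, 112, 144, 0], [-1, 77, 112, 144, 0]]

```text
clock: 9.45
eef_pos: [542.1, 160.6, -34.5]
tcp_rot: [[-0.896, 0.444, 0.003], [0.444, 0.896, 0.0], [-0.003, 0.002, -1.0]]
ft_force: [0.2, -0.6, 0.1]
grip_width: 0.665
grip_force: 40.0
```

Emit:
jog_arm:
  commands:
    - [[-1, 0, 0, 1, 0], [-1, 0, 0, 2, 0], [-1, 0, 0, 2, 0]]

```text
clock: 9.75
eef_pos: [540.8, 160.4, -37.1]
tcp_rot: [[-0.896, 0.444, 0.001], [0.444, 0.896, 0.0], [-0.001, 0.001, -1.0]]
ft_force: [-0.5, 0.4, -0.9]
grip_width: 0.667
grip_force: 40.0
```

Emit:
jog_arm:
  commands:
    - [[1, 0, 0, 0, 0], [1, 0, 0, 0, 0], [1, 0, 0, 0, 0], [1, 0, 0, 0, 0], [1, 0, 0, -40, 0], [1, 0, 0, -90, 8], [1, 0, 0, -140, 16], [1, 0, 0, -187, 24], [1, -8, -48, -187, 32], [1, -16, -96, -187, 40], [1, -24, -144, -187, 48], [1, -32, -192, -187, 56], [1, -38, -228, -187, 64], [1, -38, -228, -187, 72], [1, -38, -228, -187, 73], [1, -38, -228, -187, 73]]

```text
clock: 11.35
eef_pos: [472.9, -60.7, 149.1]
tcp_rot: [[0.16, 0.987, -0.001], [0.987, -0.16, 0.0], [0.0, -0.001, -1.0]]
ft_force: [-0.2, -0.1, -0.2]
grip_width: 0.995
grip_force: 0.0
```

```bash
python3 - <<'E'
from h import *
s=robot.get_state(); print(s['clock'],s['eef_pos'],np.round(s['tcp_rot'],3).tolist(),np.round(s['qpos'],1))
snap('wrist','w3');snap('side','s3')
i=cv2.resize(cv2.imread('pics/w3.png'),(533,400),interpolation=cv2.INTER_CUBIC)
j=cv2.resize(cv2.imread('pics/s3.png')[130:280,200:300],(267,400),interpolation=cv2.INTER_CUBIC)
cv2.imwrite('pics/w3b.png',np.hstack([cv2.convertScaleAbs(i,alpha=.8),cv2.convertScaleAbs(j,alpha=1.4)]))
e=s['eef_pos']; print([[round(a*1.0417) for a in proj('w3',(e[0],e[1],z))] for z in(113,190)])
for p in([541,160,34],[541,160,0]): print([round(a*1.0417) for a in proj('w3',p)])
E
```

```text
11.35 [472.93321132 -60.67846683 149.05524714] [[0.16, 0.987, -0.001], [0.987, -0.16, 0.0], [0.0, -0.001, -1.0]] [-20.8   8.8 100.4   0.   70.9 -11.6]
[[263, 209], [263, 246]]
[298, -57]
[294, -37]
```

View pics/w3b.png

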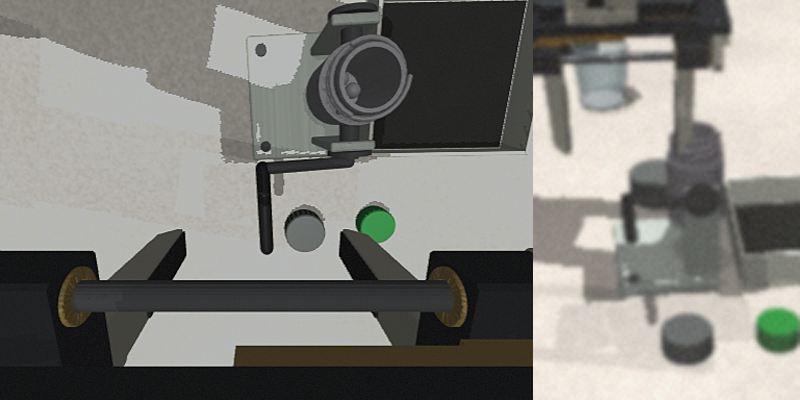

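The mouth is open and the cap is on the bench. The bar runs from (263,165) to (267,252), about 2 mm right of the tool centre and 2° off. I'll descend and grip it.

Emit:
jog_arm:
  commands:
    - [[1, 0, 2, 40, -2], [1, 0, 2, 75, -2], [1, 0, 2, 95, -2], [1, 0, 2, 95, -2], [-1, 0, 2, 95, -2], [-1, 0, 2, 95, -2], [-1, 0, 2, 95, -2], [-1, 0, 2, 95, -2], [-1, 0, 2, 95, -2], [-1, 0, 2, 95, -2], [-1, 0, 2, 95, -2], [-1, 0, 2, 95, -2], [-1, 0, 2, 95, -2], [-1, 0, 2, 95, -2], [-1, 0, 2, 95, -2], [-1, 0, 2, 95, -2], [-1, 0, 2, 95, -2]]
  squeeze: 25

```text
clock: 13.15
eef_pos: [474.7, -61.1, 54.2]
tcp_rot: [[0.127, 0.992, -0.001], [0.992, -0.127, 0.0], [-0.0, -0.001, -1.0]]
ft_force: [-2.3, 0.3, 1.7]
grip_width: 0.117
grip_force: 25.0
```

```bash
python3 - <<'E'
from h import *
print('mouth',onz('w3',368/1.0417,78/1.0417,150))
s=robot.get_state(); print(s['clock'],s['eef_pos'],s['grip_width'],s['ft_force'],np.round(s['tcp_rot'],3).tolist())
for a in list(range(0,118,6))+[117.5]:
    p=np.radians(170-a); print(a,(75*(np.cos(p)-np.cos(np.radians(170)))).round(1),(75*(np.sin(p)-np.sin(np.radians(170)))).round(1))
E
```

```text
mouth [555.03057363  26.0312185  150.        ]
13.15 [474.70247624 -61.1158155   54.18317846] 0.1172069747454927 [-2.3319328   0.27988102  1.68997653] [[0.127, 0.992, -0.001], [0.992, -0.127, 0.0], [-0.0, -0.001, -1.0]]
0 0.0 0.0
6 1.8 7.6
12 4.3 15.1
18 7.6 22.2
24 11.7 28.9
30 16.4 35.2
36 21.8 40.9
42 27.7 46.1
48 34.1 50.6
54 41.0 54.4
60 48.2 57.5
66 55.7 59.7
72 63.4 61.2
78 71.2 61.9
84 79.1 61.8
90 86.9 60.8
96 94.5 59.1
102 102.0 56.5
108 109.1 53.2
114 115.8 49.2
117.5 119.5 46.5
```

Emit:
jog_arm:
  commands:
    - [[-1, 0, 1.8, -7.6, 0], [-1, 0, 4.3, -15.1, 0], [-1, 0, 7.6, -22.2, 0], [-1, 0, 11.7, -28.9, 0], [-1, 0, 16.4, -35.2, 0], [-1, 0, 21.8, -40.9, 0], [-1, 0, 27.7, -46.1, 0], [-1, 0, 34.1, -50.6, 0], [-1, 0, 41, -54.4, 0], [-1, 0, 48.2, -57.5, 0], [-1, 0, 55.7, -59.7, 0], [-1, 0, 63.4, -61.2, 0], [-1, 0, 71.2, -61.9, 0], [-1, 0, 79.1, -61.8, 0]]

```text
clock: 14.55
eef_pos: [553.5, -70.9, 118.7]
tcp_rot: [[0.127, 0.992, 0.0], [0.992, -0.127, -0.0], [-0.0, 0.0, -1.0]]
ft_force: [-7.0, 0.3, 8.7]
grip_width: 0.117
grip_force: 25.1
```

Emit:
jog_arm:
  commands:
    - [[-1, 0, 7.8, 1, 0], [-1, 0, 15.4, 2.7, 0], [-1, 0, 22.9, 5.3, 0], [-1, 0, 26.5, 6.9, 0], [-1, 0, 30, 8.6, 0], [-1, 0, 33.4, 10.6, 0], [-1, 0, 36.7, 12.6, 0], [-1, 0, 40.4, 15.3, 0], [-1, 0, 40.4, 15.3, 0], [-1, 0, 40.4, 15.3, 0], [-1, 0, 40.4, 15.3, 0], [-1, 0, 40.4, 15.3, 0], [-1, 0, 40.4, 15.3, 0], [-1, 0, 40.4, 15.3, 0], [-1, 0, 40.4, 15.3, 0], [-1, 0, 40.4, 15.3, 0], [-1, 0, 40.4, 15.3, 0], [-1, 0, 40.4, 15.3, 0], [-1, 0, 40.4, 15.3, 0]]

```text
clock: 16.45
eef_pos: [594.8, -76.5, 102.5]
tcp_rot: [[0.128, 0.992, 0.003], [0.992, -0.128, -0.001], [-0.0, 0.003, -1.0]]
ft_force: [-1.6, 0.6, 5.5]
grip_width: 0.12
grip_force: 25.1
```

```bash
python3 - <<'E'
from h import *
s=robot.get_state(); print(s['clock'],s['eef_pos'],s['ft_force'])
snap('side','s4');snap('scene','c4')
i=cv2.resize(cv2.imread('pics/s4.png')[150:260,220:350],(400,338),interpolation=cv2.INTER_CUBIC)
j=cv2.resize(cv2.imread('pics/c4.png')[160:270,215:345],(400,338),interpolation=cv2.INTER_CUBIC)
cv2.imwrite('pics/m4.png',cv2.convertScaleAbs(np.hstack([i,j]),alpha=1.7))
E
```

```text
16.45 [594.79276343 -76.47063999 102.54311372] [-1.64832666  0.63721248  5.47924503]
```

View pics/m4.png

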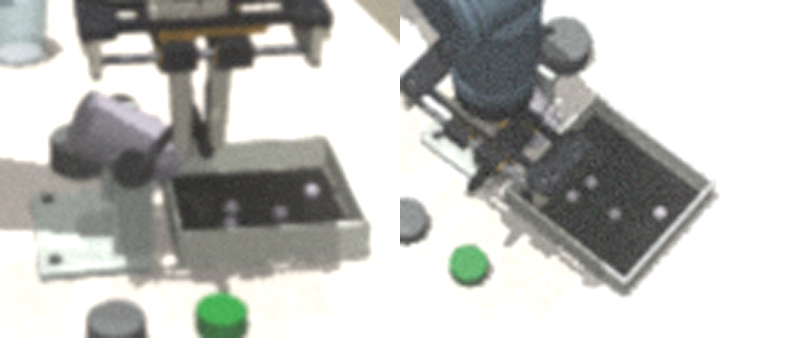

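All four balls lie in the tray, at (572,196), (591,182), (614,213) and (659,212) in the right half. Now I'll swing back.

Emit:
jog_arm:
  commands:
    - [[-1, 0, -10.4, -6.7, 0], [-1, 0, -17.5, -10, 0], [-1, 0, -25, -12.6, 0], [-1, 0, -32.6, -14.3, 0], [-1, 0, -40.4, -15.3, 0], [-1, 0, -48.3, -15.4, 0], [-1, 0, -56.1, -14.7, 0], [-1, 0, -63.8, -13.2, 0], [-1, 0, -71.3, -11, 0], [-1, 0, -78.5, -7.9, 0], [-1, 0, -85.4, -4.1, 0], [-1, 0, -91.8, 0.4, 0], [-1, 0, -97.7, 5.6, 0], [-1, 0, -103.1, 11.3, 0], [-1, 0, -107.8, 17.6, 0], [-1, 0, -111.9, 24.3, 0], [-1, 0, -115.2, 31.4, 0], [-1, 0, -117.7, 38.9, 0], [-1, 0, -119.5, 46.5, 0], [-1, 0, -119.5, 49, 0]]

```text
clock: 18.55
eef_pos: [474.9, -63.3, 52.7]
tcp_rot: [[0.127, 0.992, 0.0], [0.992, -0.127, -0.004], [-0.004, 0.001, -1.0]]
ft_force: [-8.3, -7.3, 8.1]
grip_width: 0.122
grip_force: 25.1
```

Emit:
jog_arm:
  commands:
    - [[-1, 0, 0, 1.5, 0], [-1, 0, 0, 1.5, 0], [-1, 0, 0, 1.5, 0]]

```text
clock: 18.85
eef_pos: [474.6, -63.2, 51.2]
tcp_rot: [[0.127, 0.992, -0.001], [0.992, -0.127, -0.004], [-0.004, -0.0, -1.0]]
ft_force: [-8.4, -7.9, 3.8]
grip_width: 0.121
grip_force: 25.1
```

Emit:
jog_arm:
  commands:
    - [[1, 0, 0, 0, 0], [1, 0, 0, 0, 0], [1, 0, 0, 0, 0], [1, 0, -2, -40, 0], [1, 0, -2, -80, 2], [1, 0, -2, -99, 2], [1, 0, -2, -99, 2], [1, 0, -2, -99, 2], [1, 0, -2, -99, 2], [1, 0, -2, -99, 2], [1, 0, -2, -99, 2]]

```text
clock: 19.95
eef_pos: [472.6, -60.7, 148.1]
tcp_rot: [[0.162, 0.987, -0.002], [0.987, -0.162, 0.001], [0.0, -0.002, -1.0]]
ft_force: [0.4, -0.2, 0.0]
grip_width: 0.984
grip_force: 0.0
```

```bash
python3 - <<'E'
from h import *
s=robot.get_state(); print(s['clock'],s['eef_pos'],s['ft_force'])
snap('wrist','w5')
a=cv2.imread('pics/w3.png',0);b=cv2.imread('pics/w5.png',0)
def m(n,x0,y0,x1,y1):
    r=cv2.matchTemplate(b[max(y0-15,0):y1+15,x0-15:x1+15],a[y0:y1,x0:x1],cv2.TM_CCOEFF_NORMED);_,v,_,l=cv2.minMaxLoc(r);print(n,round(v,3),l[0]-15,l[1]-min(15,y0))
m('mouth',292,30,400,125);m('crank',245,150,270,243);m('base',236,125,275,155);m('othercap',270,195,315,242)
cv2.imwrite('pics/m5.png',np.hstack([cv2.imread(f'pics/{k}.png')[0:260,220:420] for k in('w3','w5')])) 
i=cv2.imread('pics/m5.png');cv2.imwrite('pics/m5.png',cv2.resize(i,(800,520),interpolation=cv2.INTER_CUBIC))
E
```

```text
19.95 [472.58556193 -60.68250257 148.12568934] [ 0.38000148 -0.23820905  0.04745011]
mouth 0.913 1 0
crank 0.957 1 0
base 0.933 0 0
othercap 0.971 1 0
```

View pics/m5.png

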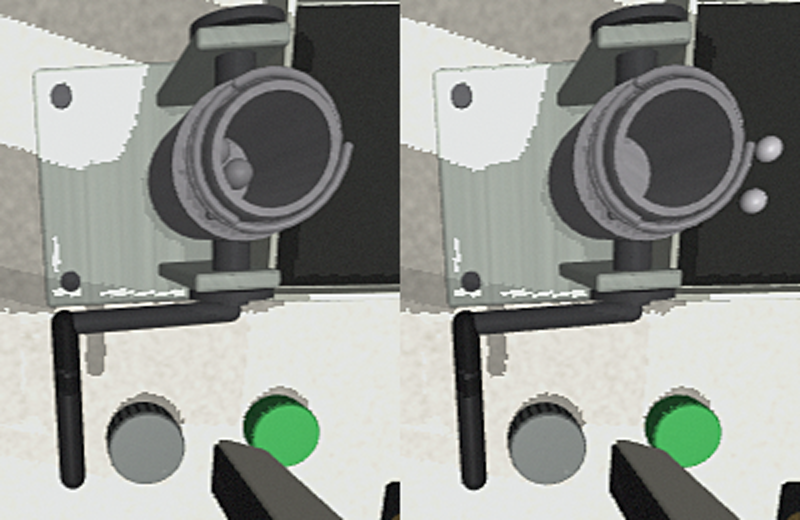

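The mouth and crank sit at the same pixels as before tipping (shift ≤1 px), so the canister is upright, and its bore is empty. Now I'll fetch the cap at the orientation it came off.

Emit:
jog_arm:
  commands:
    - [[1, 46, 6, 0, -8], [1, 92, 12, 0, -16], [1, 138, 18, 0, -24], [1, 184, 25, 0, -32], [1, 229, 30.7, 0, -40], [1, 229, 30.7, 30, -48], [1, 229, 30.7, 70, -56], [1, 229, 30.7, 110, -65], [1, 229, 30.7, 140, -73], [1, 229, 30.7, 168, -73], [1, 229, 30.7, 183, -73], [1, 229, 30.7, 187, -73], [1, 229, 30.7, 187, -73], [-1, 229, 30.7, 187, -73], [-1, 229, 30.7, 187, -73], [-1, 229, 30.7, 187, -73], [-1, 229, 30.7, 187, -73], [-1, 229, 30.7, 187, -73], [-1, 229, 30.7, 187, -73], [-1, 229, 30.7, 187, -73]]
  squeeze: 40

```text
clock: 22.0
eef_pos: [541.3, 159.9, -37.3]
tcp_rot: [[-0.896, 0.444, 0.001], [0.444, 0.896, -0.0], [-0.001, 0.0, -1.0]]
ft_force: [-0.9, -0.9, 5.5]
grip_width: 0.664
grip_force: 40.4
```

Emit:
jog_arm:
  commands:
    - [[-1, 0, 0, -40, 0], [-1, 0, 0, -90, 0], [-1, 0, 0, -140, 0], [-1, 0, 0, -185, 0], [-1, -26, -37, -185, 0], [-1, -52, -75, -185, 0], [-1, -77, -112, -185, 0], [-1, -77, -112, -180, 0], [-1, -77, -112, -170, 0], [-1, -77, -112, -164, 0], [-1, -77, -112, -160, 0], [-1, -77, -112, -157, 0], [-1, -77, -112, -154, 0], [-1, -77, -112, -151, 0], [-1, -77, -112, -148, 0], [-1, -77, -112, -145, 0]]

```text
clock: 23.6
eef_pos: [559.8, 25.5, 107.2]
tcp_rot: [[-0.896, 0.443, -0.0], [0.443, 0.896, -0.0], [0.0, -0.0, -1.0]]
ft_force: [-2.4, -0.9, 1.1]
grip_width: 0.669
grip_force: 40.0
```

Emit:
jog_arm:
  commands:
    - [[-1, 0, 0, 2, 0], [-1, 0, 0, 4, 0], [-1, 0, 0, 6, 0], [-1, 0, 0, 8, 0], [-1, 0, 0, 10, 0], [-1, 0, 0, 11, 0], [-1, 0, 0, 12, 0], [-1, 0, 0, 12, 0]]

```text
clock: 24.4
eef_pos: [559.4, 25.3, 95.0]
tcp_rot: [[-0.896, 0.444, -0.001], [0.444, 0.896, -0.0], [0.001, -0.001, -1.0]]
ft_force: [-4.6, -2.5, 0.7]
grip_width: 0.665
grip_force: 40.0
```

Emit:
jog_arm:
  commands:
    - [[-1, 0, 0, 1, 3], [-1, 0, 0, 1.5, 10], [-1, 0, 0, 2, 17], [-1, 0, 0, 2.5, 24], [-1, 0, 0, 2.9, 31], [-1, 0, 0, 3.4, 38], [-1, 0, 0, 3.9, 45], [-1, 0, 0, 4.3, 52], [-1, 0, 0, 4.8, 59], [-1, 0, 0, 5.3, 66], [-1, 0, 0, 5.7, 73], [-1, 0, 0, 6.2, 80], [-1, 0, 0, 6.7, 87], [-1, 0, 0, 7.1, 94], [-1, 0, 0, 7.6, 101], [-1, 0, 0, 8.1, 108], [-1, 0, 0, 8.5, 115], [-1, 0, 0, 9, 121], [-1, 0, 0, 9, 124], [-1, 0, 0, 9, 124]]

```text
clock: 26.4
eef_pos: [561.5, 25.3, 86.8]
tcp_rot: [[0.869, 0.494, 0.003], [0.494, -0.869, -0.0], [0.003, 0.002, -1.0]]
ft_force: [0.0, -2.2, 1.7]
grip_width: 0.666
grip_force: 40.0
```

```bash
python3 - <<'E'
from h import *
s=robot.get_state(); print(s['clock'],s['eef_pos'],s['ft_force'],s['moment'],s['qpos'][5])
E
```

```text
26.4 [561.50917246  25.32382246  86.82197417] [ 0.04076977 -2.17949021  1.70859406] [-0.25871309  0.2397539  -0.02778473] 51.56507749081794
```

Emit:
jog_arm:
  commands:
    - [[-1, 0, 0, 0.4, 5], [-1, 0, 0, 0.7, 10], [-1, 0, 0, 1, 15], [-1, 0, 0, 1.3, 20], [-1, 0, 0, 1.3, 25], [-1, 0, 0, 1.3, 25]]

```text
clock: 27.0
eef_pos: [563.8, 24.9, 86.7]
tcp_rot: [[0.996, 0.084, 0.008], [0.084, -0.996, -0.002], [0.008, 0.002, -1.0]]
ft_force: [5.9, -2.1, 5.1]
grip_width: 0.665
grip_force: 40.0
```

```bash
python3 - <<'E'
from h import *
s=robot.get_state(); print(s['clock'],s['eef_pos'],s['ft_force'],s['moment'],s['qpos'][5],np.round(s['tcp_rot'],3).tolist())
E
```

```text
27.0 [563.80236145  24.89446122  86.74181083] [ 5.90091069 -2.07765655  5.08122966] [-0.40767203 -0.69797646  0.89479177] 76.4384955577043 [[0.996, 0.084, 0.008], [0.084, -0.996, -0.002], [0.008, 0.002, -1.0]]
```

Emit:
jog_arm:
  commands:
    - [[-1, 0, 0, 0, 5], [-1, 0, 0, 0, 10], [-1, 0, 0, 0, 10]]

```text
clock: 27.3
eef_pos: [563.6, 24.1, 86.8]
tcp_rot: [[0.996, -0.09, 0.007], [-0.09, -0.996, -0.003], [0.008, 0.002, -1.0]]
ft_force: [3.9, -5.2, 6.0]
grip_width: 0.665
grip_force: 40.0
```

```bash
python3 - <<'E'
from h import *
s=robot.get_state(); print(s['clock'],s['eef_pos'],s['ft_force'],s['moment'],s['qpos'][5])
E
```

```text
27.3 [563.61643128  24.1245653   86.79079826] [ 3.94665814 -5.24451263  5.95309761] [-0.77801706 -0.51020598  0.94893694] 86.41719457958826
```

Emit:
jog_arm:
  commands:
    - [[1, 0, 0, 0, 0], [1, 0, 0, 0, 0], [1, 0, 0, 0, 0], [1, 0, 0, 0, 0], [1, 0, 0, -15, 0], [1, 0, 0, -50, 0], [1, -2.6, -1.3, -95, -8], [1, -2.6, -1.3, -130, -16], [1, -2.6, -1.3, -146, -24], [1, -2.6, -1.3, -146, -32], [1, -2.6, -1.3, -146, -33], [1, -2.6, -1.3, -146, -33], [1, -2.6, -1.3, -146, -33], [1, -2.6, -1.3, -146, -33]]

```text
clock: 28.7
eef_pos: [557.2, 27.1, 230.3]
tcp_rot: [[0.886, 0.463, -0.001], [0.463, -0.886, 0.0], [-0.001, -0.001, -1.0]]
ft_force: [-0.2, 0.8, -0.0]
grip_width: 1.002
grip_force: 0.0
```

```bash
python3 - <<'E'
from h import *
s=robot.get_state(); print(s['clock'],s['eef_pos'],np.round(s['tcp_rot'],3).tolist(),s['ft_force'])
snap('wrist','w6');snap('side','s6');snap('scene','c6')
def m(A,B,n,x0,y0,x1,y1):
    a=cv2.imread(f'pics/{A}.png',0);b=cv2.imread(f'pics/{B}.png',0)
    a,b=[cv2.resize(i,None,fx=4,fy=4,interpolation=cv2.INTER_CUBIC) for i in(a,b)];x0,y0,x1,y1=[4*k for k in(x0,y0,x1,y1)]
    r=cv2.matchTemplate(b[y0-32:y1+32,x0-32:x1+32],a[y0:y1,x0:x1],cv2.TM_CCOEFF_NORMED);_,v,_,l=cv2.minMaxLoc(r);print(n,round(v,3),l[0]/4-8,l[1]/4-8)
m('w1','w6','cap wrist',215,145,295,225);m('w1','w6','green',335,168,378,210);m('w1','w6','tray',215,100,305,165)
m('side0','s6','cap side',245,168,277,200);m('side0','s6','crank+body',230,190,275,225);m('scene0','c6','cap scene',238,172,270,205);m('scene0','c6','tray',260,190,320,255)
i=cv2.resize(cv2.imread('pics/w6.png')[100:300,150:390],(480,400),interpolation=cv2.INTER_CUBIC)
j=cv2.resize(cv2.imread('pics/s6.png')[150:275,225:325],(320,400),interpolation=cv2.INTER_CUBIC)
cv2.imwrite('pics/m6.png',np.hstack([cv2.convertScaleAbs(i,alpha=1),cv2.convertScaleAbs(j,alpha=1.5)]))
E
```

```text
28.7 [557.20060484  27.14471147 230.25718067] [[0.886, 0.463, -0.001], [0.463, -0.886, 0.0], [-0.001, -0.001, -1.0]] [-0.1973542   0.80481823 -0.02163377]
cap wrist 0.988 0.0 0.0
green 0.989 0.25 -0.25
tray 0.958 -0.25 0.0
cap side 0.952 0.0 -0.25
crank+body 0.878 0.0 0.0
cap scene 0.814 0.25 0.75
tray 0.936 0.0 0.0
```

View pics/m6.png

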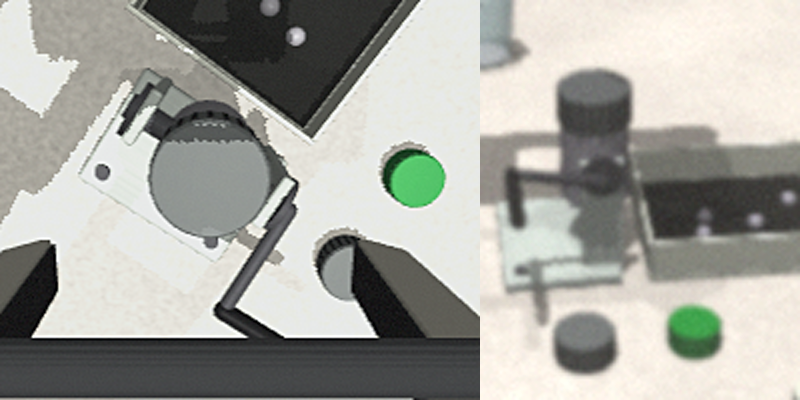

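The cap is level and centred at (208,178), and the wrist match shows 0 px shift from the start. All four balls are still in the tray, and the screw torque levelled off at the stop. The arm is clear, so I'm handing in.

```bash
python3 -c "
from plant import robot
print(robot.sign_off())"
```

```text
the job is handed in; nothing more can be done
None
```

The job is handed in at about 29 s (limit 72 s): the cap was set aside, all four balls are in the tray, the canister is upright, the cap is back down to its stop, and I never touched the rack, bottle or beaker; no verdict was returned.

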